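# Clear packing foam, then show a bottle's base to the code reader

### The arm

A 6-joint arm with a two-finger parallel gripper is mounted at the origin on a cart in front of the work surface, level with it; the furniture and walls round the work are solid. World frame = base frame: x ahead of the robot, y to its left, z up, the work surface at z = 0. Lengths are in m, angles in rad, forces in N, time in s.
With the tool pointing down it reaches from about 0.375 to 0.925 m from the base axis. Payload 5.7 kg.
Tool frame: the origin (TCP) lies midway between the tips of the shut fingers; the grasp point (between the pads) lies 19 mm behind it; z points along the fingers, y is the line along which they close (so a half turn about z gives the same grasp; the last joint's range is limited). The gripper opens to 88 mm and grips with 3 to 60 N. Pads are 20 mm wide; open, the fingers measure 115 mm over their backs; the gripper's body (75 mm by 178 mm) begins 61 mm behind the grasp point.
Start: joints at [-1.369, 0.359, 1.51, -0, 1.272, -0.115], TCP at [0.187, -0.57, 0.199] pointing down, gripper open.
Joint ranges: [-2.97, 2.97], [-1.01, 2.36], [0.21, 2.38], [-0.96, 4.11], [0.2, 2.71], [-2.98, 2.98]. Speed limits (rad/s): [2.39, 2.39, 3.14, 3.14, 3.14, 3.14].

### API

Orientations are given as a unit quaternion [x, y, z, w].
In Python, from bench import move_ptp, servo_line, goto_joints, move_gripper, sleep, inverse_kinematics, capture, PlanningError, close_job, spot_in, silhouettes, current_clock, current_joint_pos, current_qvel, current_joint_torque, current_position, current_orientation, current_force, current_torque, current_finger_gap, current_grip_force gives the robot as it stands. Calls block until the motion is done:
- move_ptp(position, orientation): joint-space move of the TCP to a pose.
- servo_line(position, orientation=None, rate=0.15, contact_N=None): straight line of the TCP; orientation=None keeps the orientation; rate is the mean speed in m/s. With contact_N (N) it stops when the force on the tool has changed by that much, and returns True; else False.
- goto_joints(angles): joint-space move.
- move_gripper(opening): finger opening in m; the grip force is fixed at half the most; returns when the fingers have stopped.
- sleep(seconds).
- inverse_kinematics(position, orientation): joint angles nearest the present ones, or None.
- capture(name): name is "scene" or "top"; returns a dict with "image" (420x560x3 uint8, blue, green, red), "range_z" (420x560 float32, m along the optical axis (not along the pixel's ray), 0 where there is no reading), "intrinsics" (3x3 intrinsics, pixels), "R" (3x3) and "t" (3): a world point X has camera coordinates R X + t. Camera axes: x right, y down, z forward; pixel columns grow to the right and rows downward; lengths in m; the calibration is good to about 2 mm. A picture is of the moment at which its call begins.
A pose or a line that the arm cannot do raises PlanningError and nothing moves.
- close_job(): hands the job in; it is judged then, once.
Trained networks look in the newest picture that a camera, given by its name, has taken for a name from the list of things; names that differ only in an ending like _2 or _b are one class to them, and where a whole thing is asked for, a point or a joint stands for the part that bears it (a point fixed in the world has none). Each returns a list of dicts, best first, with "conf" (0 to 1); they miss things now and then, are a little off and sometimes report something else, mostly with a low value. They report only what shows in the picture. A call takes as long as a camera call. They do not tell look-alikes from the thing itself.
- spot_in(camera, query): "xy" ([column, row] in pixels, amid what is visible of it).
- silhouettes(camera, query): "region" (420x560 bool, what is visible of it) and "xy" ([column, row] in pixels, amid what is visible of it).
Readings, each from a call of its own:
- current_clock(): time.
- current_joint_pos(): joint angles.
- current_qvel(): joint speeds.
- current_joint_torque(): joint torques, N m.
- current_position(): TCP position.
- current_orientation(): TCP orientation.
- current_force(): force on the tool from outside, world axes, zero at the start.
- current_torque(): the same for the moment, N m.
- current_finger_gap(): finger opening in m.
- current_grip_force(): force on a finger pad.
Only numpy, scipy, OpenCV 4.12 (cv2) and the standard library are available. Lean on these libraries where they do the work, as an engineer would, in place of code of your own. Each camera call takes 0.05 s, during which the arm holds its last target. There are 200 camera calls.

### The job

First clear both white packing-foam offcuts (one lies on the code reader's sloping glass, one on the bottle rack) into the open waste tub. Then take the small reagent bottle, the shortest and widest of the three in the rack, out of the rack and hold it still in the air over the middle of the reader's glass, cap up, its base about 5 cm from the glass and parallel to it, so that the bottle leans with the slope; finish while holding it there. The bottle must not touch the reader, and the other two bottles, the flask and the tape roll stay where they are.

Things in the scene. Friction and masses are not known exactly. Their poses are not given: they have to be found in the camera images.
- bottle_center (a point): Centre (half-way up) of the reagent bottle to be shown: a brown bottle with a black screw cap, round, 36 mm in diameter up to 50 mm above its base, then a cap 29 mm in diameter, 66 mm high overall, about 55 g. z points from base to cap; the base is 33 mm below this point. It stands loosely in one of the three wells of the rack.
- foam_1_center (a point): Centre of the foam offcut on the reader's glass, a rigid white stepped block, 52 mm (x) x 40 mm (y) x 30 mm (z): full length over its lower 16 mm, only the +x half above that; its underside is 15 mm below this point along its z, which is square to the glass. About 15 g, loose. Pinch it across y.
- foam_2_center (a point): Centre of the foam offcut on the rack's deck, in front of (nearer the robot than) the wells: same kind of stepped shape, 44 mm (x) x 34 mm (y) x 30 mm (z), underside 15 mm below this point. About 15 g, loose. Its y lies roughly along the row of wells; pinch it across y.
- reader_glass: The code reader's sloping glass, 82 x 72 mm, in a 104 x 114 mm head whose front and back edges (x) stand 3 mm proud of the glass; along its sides (y) the head is flush. Origin at the middle of the glass surface, about 75 mm above the work surface; z is the outward normal of the glass, which leans 0.36 rad (21 degrees) from vertical, toward the robot's side; the reader is turned up to 0.4 rad either way; y is level. The reader is fixed.
- tub: Open waste tub, grey, 150 mm (x) x 170 mm (y) x 90 mm high, walls 4 mm. Origin at the centre of its underside, z up. Fixed.
- rack: White bottle rack, a slab 125 mm (x) x 220 mm (y) x 16 mm high, fixed, z up, origin at the centre of its underside. Three wells 42 mm wide and 10 mm deep lie in a row at x = +25 mm, y = -70, 0 and +70 mm.
- vial_1_center (a point): Centre of a taller, slimmer black-capped bottle in another well of the rack, 31 mm in diameter, 82 mm high; to be left alone.
- vial_2_center (a point): Centre of the other taller, slimmer black-capped bottle, 31 mm in diameter, 82 mm high; to be left alone.
- flask: Conical glass flask, 64 mm in diameter at its base, 104 mm high, at the left of the work; origin at the centre of its underside; to be left alone.
- tape: Roll of tape lying flat, 68 mm in diameter, 18 mm high, in front of the reader; origin at the centre of its underside; to be left alone.
Things that resemble listed ones, but are neither listed nor needed, are in the scene too. What is shaped like the part that bears bottle_center but turquoise is not meant.

How it is judged:
By the outcome, as a careful person would: the job done as asked, in the order asked, and still so for the second after the job is handed in, while the arm keeps its last pose, push and grip.
It also fails if it takes over 64 s, if anything falls off the work surface, if the arm or the gripper's body presses on something with over 40 N, if the wrist force passes 120 N, or if a joint passes its speed limit or range.

## Working session

There is one attempt and no reset: what is moved stays moved. The work goes in short steps, each a Python script; the robot and the scene stay as the last script left them, time stands still between calls to the robot, and variables do not carry over. Pictures are saved under pics/ and viewed, at most 10 in all, crops included, and the job is handed in when it is done.

```bash
mkdir -p pics; cat > h.py <<'E'
import numpy as np, cv2
from bench import *
def cloud(c):
    K=np.array(c["intrinsics"]);z=c["range_z"];v,u=np.indices(z.shape)
    P=np.stack([(u-K[0,2])*z/K[0,0],(v-K[1,2])*z/K[1,1],z],-1)
    return (P-np.array(c["t"]))@np.array(c["R"])
E
python3 - <<'E'
from h import *
for n in("scene","top"):
    c=capture(n);cv2.imwrite(f"pics/{n}0.png",c["image"]);W=cloud(c);ok=c["range_z"]>0
    print(n,"cam at",(-np.array(c["R"]).T@c["t"]).round(3))
    np.savez(f"{n}0.npz",W=W,ok=ok,im=c["image"])
    for q in("bottle_center","foam_1_center","reader_glass","tub","rack","vial_1_center","flask","tape"):
        for d in silhouettes(n,q)[:4]:
            m=d["region"]&ok
            if m.sum()<5: continue
            p=W[m]; print(q,round(d["conf"],2),np.round(d["xy"]),m.sum(),np.median(p,0).round(3),np.percentile(p,3,0).round(3),np.percentile(p,97,0).round(3))
print(current_clock())
E
```

```text
scene cam at [0.045 0.747 0.85 ]
bottle_center 0.72 [288. 164.] 203 [ 0.665 -0.166  0.04 ] [ 0.656 -0.189 -0.   ] [ 0.684 -0.156  0.066]
bottle_center 0.61 [370. 173.] 171 [ 0.434 -0.285  0.043] [ 0.42  -0.302  0.015] [ 0.453 -0.277  0.066]
bottle_center 0.55 [324. 161.] 165 [ 0.575 -0.262  0.048] [ 0.563 -0.281  0.018] [ 0.591 -0.254  0.072]
foam_1_center 0.56 [285. 185.] 271 [ 0.567 -0.014  0.09 ] [ 0.546 -0.039  0.076] [ 0.59  -0.001  0.11 ]
foam_1_center 0.47 [335. 150.] 197 [ 0.573 -0.336  0.043] [ 0.561 -0.45  -0.001] [ 0.631 -0.325  0.086]
reader_glass 0.63 [280. 197.] 1012 [0.568 0.009 0.067] [ 0.523 -0.064  0.04 ] [0.624 0.036 0.095]
reader_glass 0.43 [232. 276.] 5769 [0.517 0.288 0.035] [0.432 0.21  0.001] [0.58  0.378 0.089]
tub 0.95 [234. 278.] 5791 [0.516 0.287 0.035] [0.432 0.21  0.001] [0.58  0.378 0.089]
rack 0.82 [338. 173.] 1111 [ 0.532 -0.252  0.014] [ 0.49  -0.373  0.001] [ 0.613 -0.161  0.018]
vial_1_center 0.54 [338. 149.] 192 [ 0.572 -0.336  0.043] [ 0.561 -0.44  -0.001] [ 0.621 -0.325  0.086]
flask 0.96 [137. 307.] 866 [0.621 0.483 0.042] [0.605 0.454 0.004] [
[... 747 characters left out ...]
 0.583 -0.333  0.09 ]
reader_glass 0.73 [302. 196.] 1241 [ 0.578 -0.016  0.078] [ 0.522 -0.071  0.058] [0.624 0.027 0.097]
reader_glass 0.39 [307. 202.] 290 [ 0.564 -0.026  0.102] [ 0.543 -0.046  0.08 ] [ 0.588 -0.008  0.113]
tub 0.75 [195. 226.] 3954 [0.509 0.297 0.006] [ 0.429  0.203 -0.   ] [0.575 0.37  0.091]
rack 0.57 [395. 215.] 2467 [ 0.543 -0.282  0.017] [ 0.49  -0.381  0.01 ] [ 0.609 -0.172  0.022]
vial_1_center 0.53 [421. 202.] 149 [ 0.569 -0.342  0.062] [ 0.558 -0.356  0.027] [ 0.583 -0.333  0.091]
flask 0.73 [132. 185.] 462 [0.623 0.462 0.044] [0.602 0.443 0.005] [0.648 0.49  0.104]
tape 0.89 [313. 262.] 334 [ 0.393 -0.054  0.019] [ 0.363 -0.084  0.008] [ 0.421 -0.025  0.023]
0.9
```

View pics/scene0.png

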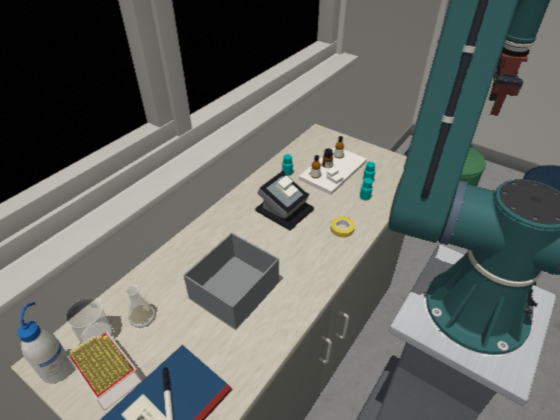

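View pics/top0.png

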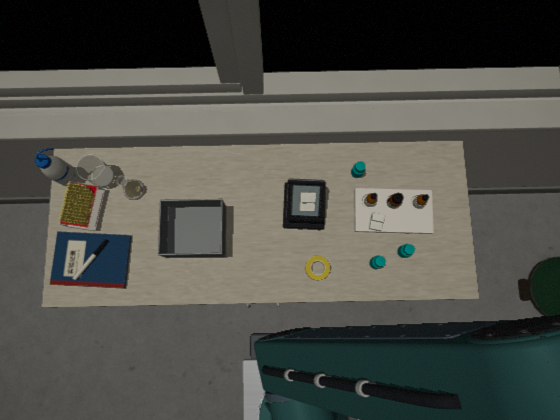

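The brown bottles stand in the rack (scene ~[288–340,150–165]; top: x 372–421, y ~200). The middle one is the bottle I want. foam_1 is on the reader (top 307,202) and foam_2 on the rack (top 377,221); the tub is at top 193,228, and the turquoise bottles are decoys. Next I'll zoom in and fit geometry.

```bash
python3 - <<'E'
from h import *
T=np.load("top0.npz");S=np.load("scene0.npz")
a=cv2.resize(T["im"][175:240,280:440],None,fx=5,fy=5,interpolation=3)[:, :800]
b=cv2.resize(S["im"][130:225,255:375],None,fx=2.85,fy=2.85,interpolation=3)
o=np.zeros((600,800,3),np.uint8);o[:325]=a;h=min(275,b.shape[0]);o[325:325+h,:b.shape[1]]=b[:h]
cv2.imwrite("pics/z1.png",o)
for n,Z in(("top",T),("scene",S)):
    W=Z["W"][Z["ok"]]; I=Z["im"][Z["ok"]].mean(1)
    # reader head
    m=(abs(W[:,0]-.575)<.1)&(abs(W[:,1]+.02)<.1)&(W[:,2]>.035); P=W[m]
    pl=None;best=0;rng=np.random.default_rng(0)
    for _ in range(500):
        q=P[rng.choice(len(P),3,False)];nn=np.cross(q[1]-q[0],q[2]-q[0]);l=np.linalg.norm(nn)
        if l<1e-6: continue
        nn/=l;nn*=np.sign(nn[2])
        if abs(np.arccos(nn[2])-.36)>.06: continue
        c=(abs((P-q[0])@nn)<.002).sum()
        if c>best: best=c;pl=(nn,q[0])
    i=abs((P-pl[1])@pl[0])<.0025;Q=P[i];c=Q.mean(0);nn=np.linalg.svd(Q-c)[2][2];nn*=np.sign(nn[2])
    yw=np.arctan2(-nn[1],-nn[0]);print(n,"n",nn.round(3),"tilt",np.arccos(nn[2]).round(3),"yaw",yw.round(3),"inl",i.sum(),c.round(4))
    y=np.array([-np.sin(yw),np.cos(yw),0]);x=np.cross(y,nn);R=np.c_[x,y,nn]
    L=(Q-c)@R;print("head ext",np.percentile(L,[1,99],0).round(4).tolist())
    F=(P-c)@R; f=F[(F[:,2]>.008)&(F[:,2]<.045)];f=f[(abs(f[:,:2])<.05).all(1)]
    up=f[f[:,2]>.024];lo=f[(f[:,2]<.02)]
    print("foam1 all",len(f),np.percentile(f,[2,50,98],0).round(4).tolist(),"up",len(up),up.mean(0).round(4),cv2.minAreaRect((f[:,:2]*1000).astype(np.float32)),cv2.minAreaRect((up[:,:2]*1000).astype(np.float32)))
    mid=f[abs(f[:,2]-.016)<.003];print("lowstep",len(mid),mid.mean(0).round(4))
    # rack deck and foam2
    m=(abs(W[:,2]-.016)<.006)&(abs(W[:,0]-.55)<.1)&(abs(W[:,1]+.27)<.15)&(I>110);print("deck",m.sum(),cv2.minAreaRect((W[m][:,:2]*1000).astype(np.float32)))
    m=(W[:,2]>.024)&(W[:,2]<.055)&(abs(W[:,0]-.515)<.035)&(abs(W[:,1]+.23)<.05);f=W[m]
    print("foam2",len(f),np.percentile(f,[1,50,99],0).round(3).tolist(),cv2.minAreaRect((f[:,:2]*1000).astype(np.float32)))
    up=f[f[:,2]>.041];lo=f[(abs(f[:,2]-.032)<.004)];print(" up",len(up),up.mean(0).round(4)," lo",len(lo),lo.mean(0).round(4))
    # bottles tops
    for bx,by in((.571,-.272),(.572,-.337),(.59,-.21)):
        m=(np.hypot(W[:,0]-bx,W[:,1]-by)<.035)&(W[:,2]>.055);B=W[m]
        if len(B): z=np.percentile(B[:,2],98);t=B[B[:,2]>z-.006];print(" bottle",(bx,by),"top",z.round(4),len(t),t.mean(0).round(4),np.ptp(t,axis=0).round(3))
E
```

```text
top n [-0.358  0.03   0.933] tilt 0.368 yaw -0.084 inl 771 [ 0.5724 -0.0207  0.0763]
head ext [[-0.0555, -0.0525, -0.0024], [0.0536, 0.0478, 0.0025]]
foam1 all 286 [[-0.0254, -0.0257, 0.0118], [0.0015, -0.0067, 0.0248], [0.0245, 0.0125, 0.0331]] up 145 [ 0.0124 -0.0067  0.0293] ((13.990570068359375, -10.987857818603516), (50.95832824707031, 89.9598388671875), 73.63876342773438) ((11.963946342468262, -6.758609771728516), (26.64220428466797, 37.996978759765625), 2.4088289737701416)
lowstep 104 [-0.0129 -0.0073  0.0157]
deck 2448 ((558.999755859375, -284.68994140625), (237.37278747558594, 144.92225646972656), 88.88208770751953)
foam2 216 [[0.492, -0.242, 0.024], [0.516, -0.222, 0.037], [0.538, -0.204, 0.052]] ((513.0639038085938, -236.79026794433594), (62.19074249267578, 44.7435417175293), 77.9328842163086)
 up 95 [ 0.526  -0.225   0.0465]  lo 94 [ 0.5067 -0.2202  0.0327]
 bottle (0.571, -0.272) top 0.0769 60 [ 0.5753 -0.2769  0.0734] [0.026 0.026 0.009]
 bottle (0.572, -0.337) top 0.0914 25 [ 0.5726 -0.3484  0.0885] [0.014 0.014 0.007]
 bottle (0.59, -0.21) top 0.0915 23 [ 0.5785 -0.20
[... 466 characters left out ...]
091537475586, 41.961524963378906), 0.117335744202137)
lowstep 114 [-0.0073 -0.0094  0.0163]
deck 1046 ((554.8975219726562, -271.7256774902344), (225.23300170898438, 129.87451171875), 86.8390121459961)
foam2 158 [[0.497, -0.235, 0.024], [0.521, -0.213, 0.033], [0.544, -0.198, 0.047]] ((520.421630859375, -216.88250732421875), (35.02867889404297, 47.12043380737305), 79.21125793457031)
 up 54 [ 0.5301 -0.2188  0.0443]  lo 62 [ 0.5141 -0.2126  0.0314]
 bottle (0.571, -0.272) top 0.0729 41 [ 0.5795 -0.2723  0.0701] [0.026 0.03  0.006]
 bottle (0.572, -0.337) top 0.0881 16 [ 0.5749 -0.342   0.0856] [0.016 0.015 0.006]
 bottle (0.59, -0.21) top 0.0886 15 [ 0.5817 -0.2018  0.087 ] [0.014 0.016 0.005]
```

View pics/z1.png

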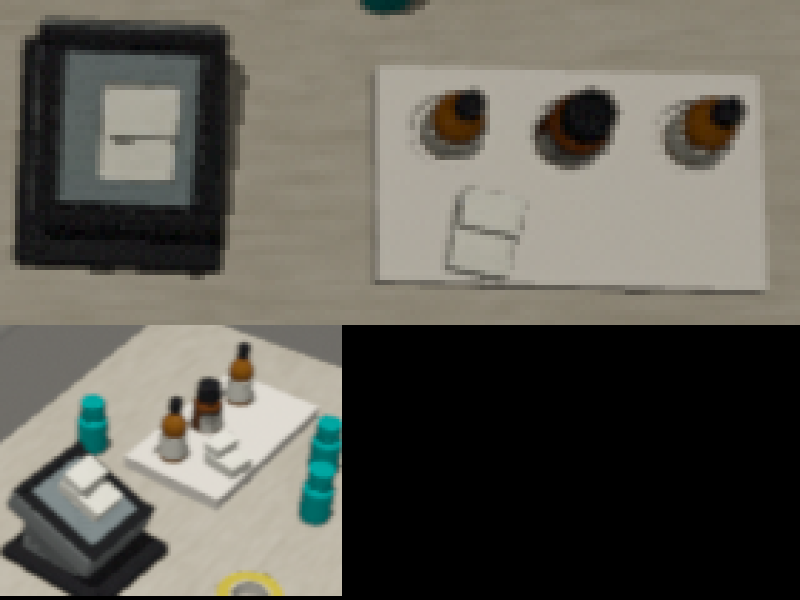

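Middle bottle is the shortest and has the wide cap (crop ~578,115). Each foam's raised half is on the far side, and foam_2 is turned about -0.19 rad. The cameras disagree by about 5 mm, so I'll use the average, which is well inside the grip margin. Now I'll clear foam_1.

```bash
cat >> h.py <<'E'
from scipy.spatial.transform import Rotation as Ro
def pose(n,yaw):   # tool z = -n, tool y nearest to the horizontal direction at yaw+90deg; returns best of two half-turns
    z=-np.array(n,float);z/=np.linalg.norm(z);y=np.array([-np.sin(yaw),np.cos(yaw),0]);y-=z*(y@z);y/=np.linalg.norm(y)
    return [Ro.from_matrix(np.c_[np.cross(s*y,z),s*y,z]).as_quat() for s in(1,-1)]
def best(p,qs):
    j0=np.array(current_joint_pos());r=[]
    for q in qs:
        j=inverse_kinematics(p,q)
        if j is not None: r.append((np.abs(np.array(j)-j0).max(),list(q)))
    return min(r)[1] if r else None
def go(p,q): move_ptp(list(p),list(q))
E
python3 - <<'E'
from h import *
yw=-.07;n=np.array([-np.sin(.36)*np.cos(yw),-np.sin(.36)*np.sin(yw),np.cos(.36)])
y=np.array([-np.sin(yw),np.cos(yw),0]);x=np.cross(y,n)
c=np.array([.5728,-.0147,.0738])
f=c+.004*x-.009*y+.0055*n     # TCP at grasp
q=best(f+.08*n,pose(n,yw+.02)); print(f,q)
go(f+.08*n,q); print(current_clock())
print("contact",servo_line(list(f),rate=.12,contact_N=8)); print(current_position())
move_gripper(0.0); print("gap",current_finger_gap(),current_grip_force())
servo_line(list(f+.1*n),rate=.2)
t=np.array([.54,.29,.2]);qt=best(t,pose([0,0,1],0));go(t,qt)
print("gap",current_finger_gap(),current_clock(),np.round(current_joint_pos(),2))
c=capture("scene");o=cv2.resize(c["image"][120:360,130:400],None,fx=2,fy=2);cv2.imwrite("pics/s1.png",o)
E
```

```text
[ 0.57397217 -0.02380428  0.08035653] [np.float64(0.9835202942415409), np.float64(-0.025223850895540273), np.float64(0.17885346121466789), np.float64(0.007938990651580135)]
3.2167
contact False
[ 0.57412267 -0.02395628  0.08067209]
gap 0.03868999362788641 30.000354945659637
gap 0.03876592090898692 6.7083 [ 0.38  0.38  1.48 -0.    1.28  1.95]
```

View pics/s1.png

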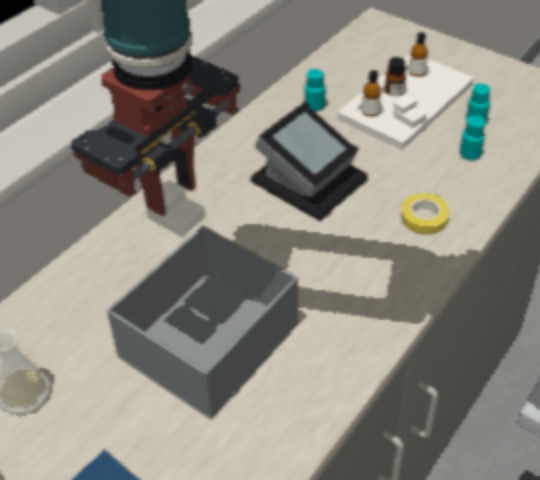

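Foam_1 is held (gripper at ~[170,150], foam at ~[175,210]), the glass is clear and everything else is undisturbed. Next I'll release it, re-measure the glass, then do foam_2.

```bash
python3 - <<'E'
from h import *
q=current_orientation()
print(servo_line([.54,.29,.035],rate=.2,contact_N=10)); move_gripper(.06); servo_line([.54,.29,.16],rate=.25)
for n in("top","scene"):
    c=capture(n);W=cloud(c);cv2.imwrite(f"pics/{n}2.png",c["image"])
    np.savez(f"{n}2.npz",W=W,ok=c["range_z"]>0,im=c["image"])
print(current_clock())
fy=-.19;f=np.array([.518+.003,-.220,.0215]);h=f+[0,0,.13]
qs=pose([0,0,1],fy); qq=best(h,qs); move_gripper(.07); go(h,qq)
print("contact",servo_line(list(f),rate=.15,contact_N=8),np.round(current_position(),4)); move_gripper(0.)
print("gap",current_finger_gap()); servo_line(list(h),rate=.2); print("gap",current_finger_gap(),current_clock())
t=np.array([.468,.29,.17]);go(t,best(t,pose([0,0,1],0)))
print(servo_line([.468,.29,.04],rate=.2,contact_N=10),current_finger_gap()); move_gripper(.06); servo_line(list(t),rate=.25)
print(current_clock())
E
python3 - <<'E'
from h import *
for n in("top","scene"):
    Z=np.load(f"{n}2.npz");W=Z["W"];im=Z["im"].astype(int)
    m=Z["ok"]&(abs(W[...,0]-.573)<.06)&(abs(W[...,1]+.015)<.06)&(W[...,2]>.05)&(W[...,2]<.11)
    g=m&(im.mean(2)>70);nn,l,s,_=cv2.connectedComponentsWithStats(g.astype(np.uint8));k=1+s[1:,4].argmax();g=l==k
    P=W[g];c=P.mean(0);nv=np.linalg.svd(P-c)[2][2];nv*=np.sign(nv[2]);yw=np.arctan2(-nv[1],-nv[0])
    y=np.array([-np.sin(yw),np.cos(yw),0]);x=np.cross(y,nv);L=(P-c)@np.c_[x,y]
    r=cv2.minAreaRect((L*1000).astype(np.float32));ctr=c+x*r[0][0]/1000+y*r[0][1]/1000
    print(n,len(P),"n",nv.round(3),"yaw",yw.round(3),r,"centre",ctr.round(4),"mean",c.round(4), "table z",np.median(W[Z["ok"]&(abs(W[...,0]-.5)<.1)&(abs(W[...,1]-.13)<.04)][:,2]).round(4))
E
```

```text
False
9.025
contact False [ 0.5217 -0.2202  0.0222]
gap 0.03146726071289351
gap 0.031177855895744278 13.8167
False 0.0317447691854595
17.775
top 792 n [-0.352  0.021  0.936] yaw -0.059 ((-0.4104881286621094, 0.12267303466796875), (72.74998474121094, 82.19879913330078), 89.45780181884766) centre [ 0.5709 -0.0223  0.0754] mean [ 0.5713 -0.0225  0.0756] table z 0.0004
scene 605 n [-0.351  0.015  0.936] yaw -0.043 ((0.5388946533203125, -0.715850830078125), (80.40245056152344, 86.30899810791016), 88.33978271484375) centre [ 0.5739 -0.0198  0.074 ] mean [ 0.5734 -0.019   0.0738] table z -0.0008
```

Both foams are released. Glass centre from the two cameras agrees: about (0.572, -0.021, 0.0747). I'll check the tub and refine the bottle, then grasp it across the row.

```bash
python3 - <<'E'
from h import *
o=[]
for n in("top","scene"):
    c=capture(n);W=cloud(c);ok=c["range_z"]>0
    P=W[ok&(np.hypot(W[...,0]-.577,W[...,1]+.276)<.03)&(W[...,2]>.05)&(W[...,2]<.085)];z=np.percentile(P[:,2],97);t=P[P[:,2]>z-.003]
    print(n,z.round(4),len(t),t.mean(0).round(4),t.min(0).round(3),t.max(0).round(3))
    if n=="scene": o=np.hstack([cv2.resize(c["image"][220:340,170:300],(400,370)),cv2.resize(c["image"][125:245,250:380],(400,370))])
cv2.imwrite("pics/s3.png",o)
p=np.array([.577,-.276,.023]);h=p+[0,0,.15]
qs=pose([0,0,1],-.042-np.pi/2);q=best(h,qs);print(q,current_clock())
n=np.array([-np.sin(.36)*np.cos(-.055),np.sin(.36)*np.sin(.055),np.cos(.36)]);g=np.array([.5722,-.0208,.0747])+.067*n
for a in(-.042-np.pi/2,-1.2,-.8,-.4,0,.4,.8,1.2): print(round(a,2),[None if (j:=inverse_kinematics(list(g),list(k))) is None else np.round(j,2).tolist() for k in pose(n,a)])
print([np.round(inverse_kinematics(list(h),list(k)),2).tolist() for k in qs if inverse_kinematics(list(h),list(k)) is not None])
E
```

```text
top 0.0755 36 [ 0.5758 -0.2774  0.0744] [ 0.564 -0.288  0.073] [ 0.587 -0.264  0.079]
scene 0.0737 18 [ 0.5771 -0.2678  0.0722] [ 0.568 -0.282  0.071] [ 0.593 -0.257  0.075]
[np.float64(-0.6921027188614968), np.float64(0.7217990208808294), np.float64(-0.0), np.float64(-0.0)] 17.875
-1.61 [[-0.2, 0.2, 2.01, 0.09, 0.57, -0.23], [-0.2, 0.2, 2.01, 0.09, 0.57, 2.91]]
-1.2 [[-0.2, 0.2, 2.01, 0.09, 0.57, -0.66], [-0.2, 0.2, 2.01, 0.09, 0.57, 2.48]]
-0.8 [[-0.2, 0.2, 2.01, 0.09, 0.57, -1.07], [-0.2, 0.2, 2.01, 0.09, 0.57, 2.07]]
-0.4 [[-0.2, 0.2, 2.01, 0.09, 0.57, -1.46], [-0.2, 0.2, 2.01, 0.09, 0.57, 1.68]]
0 [[-0.2, 0.2, 2.01, 0.09, 0.57, -1.84], [-0.2, 0.2, 2.01, 0.09, 0.57, 1.31]]
0.4 [[-0.2, 0.2, 2.01, 0.09, 0.57, -2.21], [-0.2, 0.2, 2.01, 0.09, 0.57, 0.93]]
0.8 [[-0.2, 0.2, 2.01, 0.09, 0.57, -2.61], [-0.2, 0.2, 2.01, 0.09, 0.57, 0.54]]
1.2 [None, [-0.2, 0.2, 2.01, 0.09, 0.57, 0.12]]
[[-0.55, 0.44, 1.45, -0.0, 1.25, -0.51], [-0.55, 0.44, 1.45, -0.0, 1.25, 2.63]]
```

View pics/s3.png

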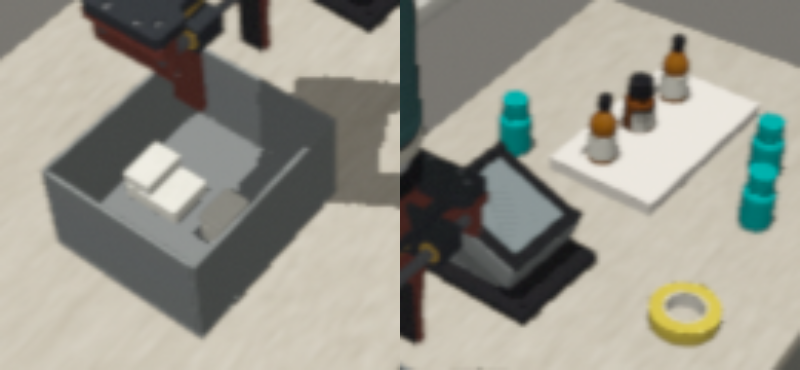

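Both foams are in the tub (left: ~[165,180] lit, ~[220,212] in shade), and the rack, bottles and tape are undisturbed. Now I'll take the bottle.

```bash
python3 - <<'E'
from h import *
p=np.array([.577,-.274,.023]);h=p+[0,0,.15]
q=list(pose([0,0,1],-.042-np.pi/2)[0])
move_gripper(.075); go(h,q)
print("contact",servo_line(list(p),rate=.12,contact_N=8),np.round(current_position(),4)); move_gripper(0.)
print("gap",current_finger_gap()); servo_line(list(h),rate=.12); print("gap",current_finger_gap())
n=np.array([-np.sin(.36)*np.cos(-.055),np.sin(.36)*np.sin(.055),np.cos(.36)]);g=np.array([.5722,-.0208,.0747])+.067*n
k=list(pose(n,-.042-np.pi/2)[0])
go(g+.06*n,k); servo_line(list(g),rate=.08); sleep(.5)
print("gap",current_finger_gap(),np.round(current_position(),4),g,current_clock())
ims=[]
for nm in("scene","top"):
    c=capture(nm);np.savez(f"{nm}4.npz",W=cloud(c),ok=c["range_z"]>0,im=c["image"]);ims.append(c["image"])
a=cv2.resize(ims[0][120:270,210:400],(760,600))[:,:400] if 0 else cv2.resize(ims[0][120:270,220:350],(400,460))
b=cv2.resize(ims[1][150:265,270:370],(400,460));cv2.imwrite("pics/s4.png",np.hstack([a,b]))
E
```

```text
contact False [ 0.5776 -0.2744  0.0238]
gap 0.031039265327114
gap 0.03136318458677423
gap 0.03130478432725934 [ 0.5487 -0.0195  0.1376] [ 0.54863332 -0.01950252  0.13740509] 26.4917
```

View pics/s4.png

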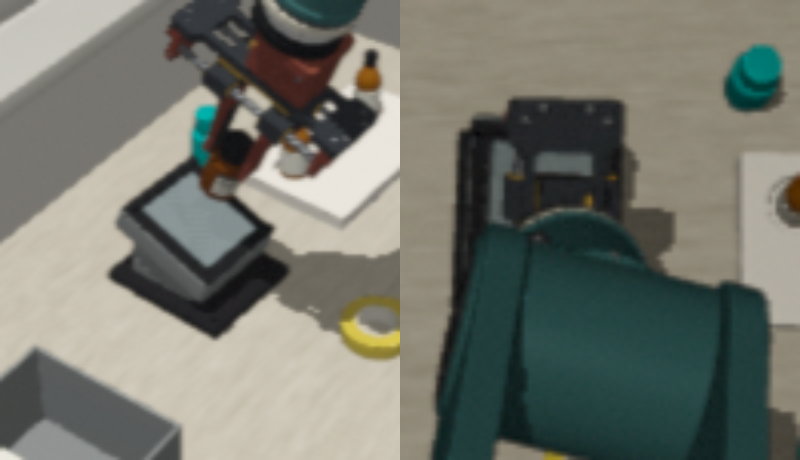

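The bottle is held over the glass but looks off-centre and leaning in the grip (left ~[225,170]), and the 31 mm gap is less than 36 mm. I'll measure it in the tool frame.

```bash
python3 - <<'E'
from h import *
R=Ro.from_quat(current_orientation()).as_matrix();p=np.array(current_position());print(R.round(3).tolist())
Z=np.load("scene4.npz");W=Z["W"];im=Z["im"].astype(int)
L=(W-p)@R
m=Z["ok"]&(np.abs(L[...,0])<.05)&(np.abs(L[...,1])<.06)&(L[...,2]>-.075)&(L[...,2]<.045)
v,u=np.nonzero(m)
for a in np.arange(-.075,.045,.008):
    s=m&(L[...,2]>=a)&(L[...,2]<a+.008)
    if s.sum()>2: print(a.round(3),s.sum(),"x",np.percentile(L[s][:,0],[2,50,98]).round(3),"y",np.percentile(L[s][:,1],[2,50,98]).round(3),"bgr",im[s].mean(0).round())
im2=Z["im"][140:200,250:320];cv2.imwrite("pics/s5.png",cv2.resize(im2,None,fx=9,fy=9,interpolation=cv2.INTER_CUBIC))
E
```

```text
[[0.042, 0.935, 0.352], [0.999, -0.038, -0.019], [-0.005, 0.352, -0.936]]
-0.075 25 x [-0.004  0.013  0.015] y [-0.027  0.017  0.026] bgr [46. 50. 64.]
-0.067 24 x [-0.004  0.012  0.016] y [-0.026  0.017  0.028] bgr [48. 51. 55.]
-0.059 25 x [-0.006  0.012  0.014] y [-0.025 -0.015  0.025] bgr [42. 46. 63.]
-0.051 92 x [-0.013  0.005  0.015] y [-0.023  0.002  0.024] bgr [31. 32. 35.]
-0.043 44 x [-0.001  0.012  0.015] y [-0.023 -0.004  0.023] bgr [30. 32. 43.]
-0.035 35 x [-0.005  0.012  0.016] y [-0.023  0.001  0.025] bgr [38. 45. 60.]
-0.027 51 x [0.004 0.013 0.018] y [-0.022  0.     0.024] bgr [30. 47. 68.]
-0.019 26 x [0.008 0.016 0.02 ] y [-0.014 -0.003  0.016] bgr [47. 60. 73.]
-0.011 26 x [0.003 0.014 0.02 ] y [-0.016 -0.005  0.016] bgr [67. 79. 90.]
-0.003 22 x [-0.002  0.015  0.019] y [-0.016 -0.002  0.016] bgr [66. 79. 95.]
0.005 26 x [0.002 0.016 0.019] y [-0.016 -0.005  0.013] bgr [67. 77. 89.]
0.013 14 x [0.004 0.014 0.019] y [-0.015 -0.001  0.017] bgr [88. 92. 95.]
```

View pics/s5.png

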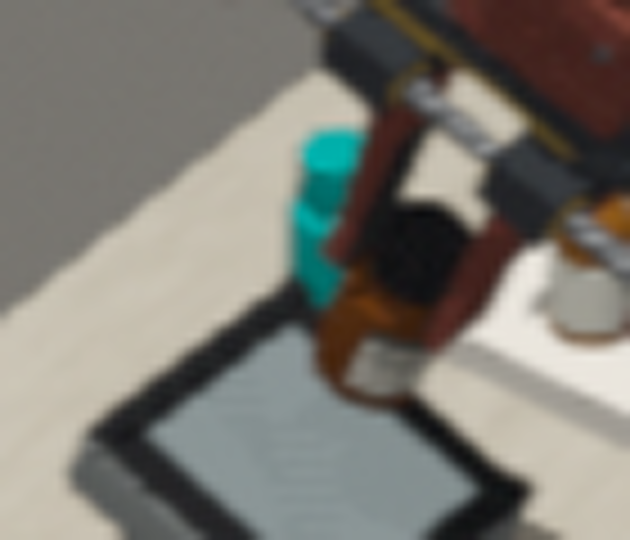

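In the tool frame the bottle is centred within about 1 mm, straight, and its base is about 17–19 mm past the TCP, which puts it about 5 cm off the glass. The narrow gap reading is pad compliance. A last check of the vials, then hand in.

```bash
python3 - <<'E'
from h import *
for f in("top0","top4","scene0","scene4"):
    Z=np.load(f+".npz");W=Z["W"][Z["ok"]]
    for b in((.574,-.345),(.58,-.206)):
        B=W[(np.hypot(W[:,0]-b[0],W[:,1]-b[1])<.03)&(W[:,2]>.04)&(W[:,2]<.095)]
        print(f,b,len(B),B.mean(0).round(3) if len(B) else "")
print(np.abs(current_qvel()).max(),current_finger_gap(),current_clock()); print(close_job())
E
```

```text
top0 (0.574, -0.345) 130 [ 0.569 -0.344  0.066]
top0 (0.58, -0.206) 118 [ 0.575 -0.205  0.066]
top4 (0.574, -0.345) 130 [ 0.569 -0.344  0.066]
top4 (0.58, -0.206) 117 [ 0.575 -0.205  0.066]
scene0 (0.574, -0.345) 105 [ 0.573 -0.337  0.061]
scene0 (0.58, -0.206) 113 [ 0.579 -0.198  0.062]
scene4 (0.574, -0.345) 103 [ 0.573 -0.337  0.062]
scene4 (0.58, -0.206) 38 [ 0.577 -0.197  0.053]
0.0028238512292711243 0.03136546851123615 26.5917
the job is handed in; nothing more can be done
None
```

I handed the job in at 26.6 s: both foam offcuts are in the tub, and the reagent bottle is held still over the middle of the glass, leaning with the slope, its base about 5 cm off; both vials measured unmoved, and nothing else looked disturbed.

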